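# Switch on the bench supply and run the variable transformer up to half scale

## Task

Bring up the bench test supply, pushing with a finger: gently push the isolator's lever round clockwise from the ring mark to the bar mark, all the way to its stop, and only after that push a spoke of the variable transformer's handwheel clockwise until the pointer stands on the long half-scale mark, without running past it. Nothing is lifted or shoved along the bench, and everything else on the bench is left where it is.

Things in the scene. Friction and masses are not known exactly. Their poses are not given: they have to be found in the camera images.
- isolator: Isolator switch screwed to the bench: flat white and grey box, 190 (its x) by 170 (its y) by 80 mm high, a black lever on its lid. Origin: centre of the underside, below the lever's axis; z up. On the lid 77 mm from the axis: a ring mark (off) towards +y, a bar mark (on) towards +x. An escutcheon 80 mm across rises 4 mm under the lever. Switch and transformer stand side by side, either one on the left.
- lever (a joint): Angle of the isolator's lever in rad: 0 = off, along the box's +y at the ring; grows clockwise seen from above; 1.571 = on, at its stop, along the box's +x at the bar. Held by friction of about 0.22 N m (4 N of push near the tip); no spring, it stays where it is left. It starts within 0.1 of off.
- lever_axis (a point): Point on the lever's vertical turning axis at mid-height of the arm, 106 mm above the bench. The lever's hub round it is 48 mm across and reaches up to 120 mm above the bench.
- lever_tip (a point): Middle of the end of the lever's arm, 68 mm from the axis. The arm is 16 mm wide and 24 mm high (94 to 118 mm above the bench), straight from the hub to this point.
- variac: Cased variable transformer, about 10 kg, loose on four rubber feet: grey slotted round casing 230 mm across, aluminium dial plate 248 mm across on top, 140 mm above the bench, small terminal box on its -x side. A black handwheel lies flat above the dial. Origin: centre of the underside, below the wheel's axis; z up; +x points from the axis to the half-scale mark.
- wheel (a joint): Angle of handwheel and pointer in rad: 0 = zero end of the scale (pointer 150 degrees counter-clockwise of the half-scale mark seen from above), growing clockwise; 2.618 = pointer on the half-scale mark; 5.236 = end stop. A main division is 0.524. Friction about 0.15 N m (3 N of push at mid-spoke); no spring, stays where it is left, does not coast. Starts between 0 and 0.45.
- wheel_centre (a point): Wheel centre, mid-height of spokes and rim, 175 mm above the bench. Hub 42 mm across, top at 191 mm. Rim 130 mm inside, 158 mm outside diameter. Three straight spokes, 120 degrees apart, 12 mm wide, 14 mm high (168 to 182 mm above the bench), one, with a thin white line, directly above the pointer. The openings between them are free down to the dial plate at 140 mm.
- pointer_tip (a point): Tip of the flat black arrow-headed pointer (look only, it cannot be felt), fixed to the wheel below it: 111 mm from the axis and so outside the rim, 147 mm above the bench.
- half_mark (a point): Half-scale mark: the longest and thickest tick of the dial, halfway round the scale (sixth of the eleven main ticks), a radial line on the dial plate 97 to 121 mm from the axis; this is its middle. Short fine ticks stand between the main ticks; the gap in the scale is opposite this mark.
- spray_tall: Bystander: blue spray can, 66 mm across, 190 mm high, upright. Origin at the centre of its base.
- spray_short: Bystander: bare aluminium spray can, 56 mm across, 150 mm high, upright. Origin at the centre of its base.
- dropper: Bystander: small white dropper bottle, 32 mm across, 62 mm high, upright, between the switch and the transformer. Origin at the centre of its base.
- screwdriver: Bystander: screwdriver, 190 mm long, lying roughly along x between the switch and the transformer. Origin under its middle.
- multimeter: Bystander: hand multimeter, 150 by 76 by 41 mm, lying face up. Origin at the centre of its underside.
- solder_reel: Bystander: metal reel, 54 mm across and 48 mm high, standing on its flange. Origin at the centre of its underside.
- tape_roll: Bystander: roll of tape lying flat, 68 mm across, 19 mm high. Origin at the centre of its underside.
- wrench: Bystander: flat wrench, 160 mm long, lying flat. Origin under its middle.

How it is judged:
On the way, in this order (a step that is already met when the one before it is completed fails the run):
1. the isolator's lever is turned on, to its stop, while the variable transformer is still turned down (first two divisions of its scale) (value of joint lever above 1.45 rad and value of joint wheel below 1 rad), for 0.1 s.
2. the handwheel's pointer stands on the half-scale mark, within a quarter of a division, with the isolator on (value of joint lever above 1.45 rad and value of joint wheel between 2.488 and 2.748 rad), for 0.2 s.
At the end, for the whole second after the job is handed in: The lever is on, within 0.12 rad of its stop (joint above 1.45); the pointer is within 0.13 rad (a quarter of a division) of the half-scale mark (joint 2.618); wheel and lever are at rest; the transformer stands upright within 20 mm of its place and every bystander within 25 mm of its own (all of step 2 and velocity of joint wheel between -0.05 and 0.05 rad/s and velocity of joint lever between -0.05 and 0.05 rad/s and distance of variac from where it was at the start of the episode below 0.02 m and angle between variac's own z axis and vertical below 0.05 rad and distance of each of spray_tall, spray_short, dropper, screwdriver, multimeter, solder_reel, tape_roll, wrench from where it was at the start of the episode below 0.025 m); the robot touches nothing.
It fails at once if the pointer runs more than half a division (0.26 rad) past the half-scale mark (value of joint wheel above 2.878 rad).
It fails at once if the variable transformer is shoved more than 20 mm, lifted or tipped (distance of variac from where it was at the start of the episode above 0.02 m or height (world z) of variac above 0.008 m or angle between variac's own z axis and vertical above 0.05 rad).
It fails at once if the wheel or the lever is forced or squeezed with more than 40 N (contact force between the fingers and variac above 40 N or contact force between the fingers and isolator above 40 N).
It fails at once if a bystander is moved by more than 25 mm, lifted or knocked over (distance of any of spray_tall, spray_short, dropper, screwdriver, multimeter, solder_reel, tape_roll, wrench from where it was at the start of the episode above 0.025 m or angle between any of spray_tall, spray_short, dropper's own z axis and vertical above 0.5 rad).
It also fails if it takes over 51 s, if anything falls off the work surface, if the arm or the gripper's body presses on something with over 40 N, if the wrist force passes 120 N, or if a joint passes its speed limit or range.

## Robot

A 7-joint arm with a two-finger parallel gripper is mounted at the origin on the work surface. World frame = base frame: x ahead of the robot, y to its left, z up, the work surface at z = 0. Lengths are in m, angles in rad, forces in N, time in s.
With the tool pointing down it reaches from about 0.425 to 0.875 m from the base axis. Payload 4.7 kg.
Tool frame: the origin (TCP) lies on the mounting face of the last link; the fingertips stand 182 mm ahead of it and the grasp point (between the pads) lies 164 mm ahead of it; x points along the fingers, y is the direction in which the jaws open and shut, and the axes are right-handed (so a half turn about x gives the same grasp; the last joint's range is limited). The gripper opens to 87 mm and grips with 3 to 60 N. Pads are 19 mm wide; open, the fingers measure 117 mm over their backs; the gripper's body (75 mm by 190 mm) begins 51 mm behind the grasp point.
Start: joints at [0.014, 0.321, -0.07, 1.45, 0.023, 1.371, -0.057], TCP at [0.65, -0, 0.405] pointing down, gripper open.
Joint ranges: [-2.86, 2.86], [-0.3, 2.09], [-1.38, 1.24], [0.06, 2.45], [-1.56, 4.7], [0.09, 2.05], [-2.69, 2.69]. Speed limits (rad/s): [2.57, 2.57, 3.14, 3.14, 3.14, 3.14, 3.14].

## Interface

Orientations are given as a rotation vector (axis times angle).
In Python, from bench import monitor, get_image, ctrl gives the robot as it stands.
- The arm moves only by the shell command python3 -m creep 'ROWS' [FORCE]. ROWS is JSON, a list of rows, each a list of 7 numbers: the shift along the tool's x, y, z in mm, then the turn, a rotation vector about the tool's x, y, z in rad, then the finger opening in mm, from 0 to 87. A call has 1 to 5 rows; each row shifts and turns the commanded pose from where the row before left it, along the tool's axes as they then stand; what a row does not reach is not made up. A row lasts 1/10 s, in which the tool goes at most 50 mm and 8.59 degrees, less where a joint would pass 70% of its speed; a pose out of reach is approached as far as the arm can. A call is refused whole if a number of a shift passes 50 or a number of a turn 0.15, either way. A call with a gripper value outside its range is refused whole. The fingers move at their own pace and stop on an object; FORCE is the grip in N (left out, the last holds). Time passes only in rows, so rows that do not move let the fingers close. It gives the time, the measured TCP pose, the force and the opening at its end, in the units of the state.
- monitor.get_state(): the state, without advancing time (a new reading comes with each control period).
- get_image(name): name is "scene" or "side" or "wrist"; returns a dict with "img" (400x640x3 uint8, red, green, blue), "mtx" (3x3 intrinsics, pixels), "view" (4x4, takes a point from world to camera coordinates). Camera axes: x right, y up, looking along -z (the intrinsics and any distortion apply to the point x, -y, -z); pixel columns grow to the right and rows downward; lengths in m; the calibration is good to about 2 mm. A picture is of the moment at which its call begins. There is no depth.
- ctrl.close_job(): hands the job in, once; it reports no verdict.
The state is a dict: "time": time; "joint_positions": joint angles; "qd": joint speeds; "joint_torque": joint torques, N m; "position": TCP position; "tool_rot": TCP orientation; "ft_force": force on the tool from outside, world axes, zero at the start; "torque": the same for the moment, N m; "grip_width": opening from 0.0 (shut) to 1.0 (fully open).
Only numpy, scipy, OpenCV 4.12 (cv2) and the standard library are available. Lean on these libraries where they do the work, as an engineer would, in place of code of your own. Each camera call takes 0.05 s, during which the arm holds its last target.

## Working session

There is one attempt and no reset: what is moved stays moved. The work goes in short steps, Python scripts to look and compute and a shell command to move; the robot and the scene stay as the last step left them, time stands still between calls to the robot, and variables do not carry over. Pictures are saved under pics/ and viewed, and the job is handed in when it is done.

```bash
ls; mkdir -p pics; python3 - <<'E'
from bench import monitor,get_image
import cv2
s=monitor.get_state()
for k,v in s.items(): print(k,v)
for n in ["scene","side","wrist"]:
    d=get_image(n); cv2.imwrite(f"pics/{n}0.png",d["img"][:,:,::-1]); print(n,d["mtx"].tolist(),d["view"].round(4).tolist(),d.keys())
E
```

```text
pics
time 0.0
joint_positions [ 0.01406735  0.32185469 -0.07010444  1.45167233  0.02261856  1.37082789
 -0.05691981]
qd [-1.60348097e-04 -9.27791132e-05  4.53720789e-04 -1.61775558e-04
 -7.38791540e-04 -3.97192846e-04 -6.47671909e-05]
joint_torque [-2.58547143e-04 -4.91284704e+01 -4.03903294e-01 -3.12526345e+01
 -6.40594075e-02  4.37659642e-02  1.61017233e-04]
position [ 6.49793450e-01 -3.55234429e-06  4.03642102e-01]
tool_rot [ 1.20813609  1.21060008 -1.21065564]
ft_force [-0.34480943  1.03760857 -0.00219399]
torque [0.02863078 0.0039005  0.0792696 ]
grip_width 0.9996678383076776
scene [[476.42957128930334, 0.0, 323.12863587850677], [0.0, 476.42957128930334, 200.81285850057304], [0.0, 0.0, 1.0]] [[0.9336, 0.3579, 0.0202, -0.4925], [-0.2632, 0.6463, 0.7162, -0.0025], [0.2433, -0.6739, 0.6976, -1.8546], [0.0, 0.0, 0.0, 1.0]] dict_keys(['img', 'mtx', 'view'])
side [[402.50129503801713, 0.0, 314.29403104878355], [0.0, 402.50129503801713, 194.66188907383173], [0.0, 0.0, 1.0]] [[0.9944, -0.1055, 0.0044, -0.5132], [0.074, 0.7262, 0.6835, -0.1823], [-0.0753, -0.6793, 0.73, -1.1204], [0.0, 0.0, 0.0, 1.0]] dict_keys(['img', 'mtx', 'view'])
wrist [[339.73812160591444, 0.0, 316.781485031604], [0.0, 339.73812160591444, 196.98451625778227], [0.0, 0.0, 1.0]] [[1.0, -0.0015, -0.0027, -0.6503], [0.0006, 0.9521, -0.3059, 0.0371], [0.0031, 0.3059, 0.9521, -0.3934], [0.0, 0.0, 0.0, 1.0]] dict_keys(['img', 'mtx', 'view'])
```

View pics/scene0.png

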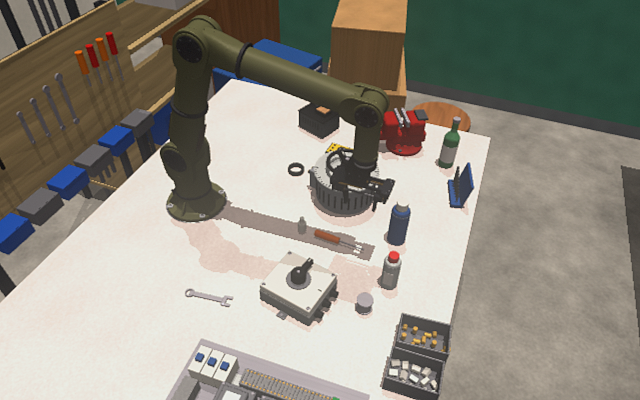

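View pics/side0.png

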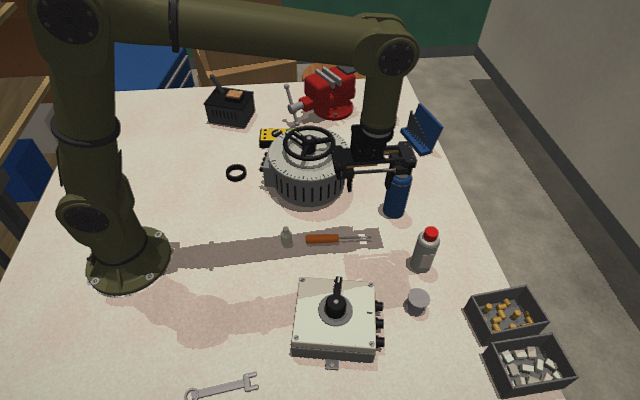

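View pics/wrist0.png

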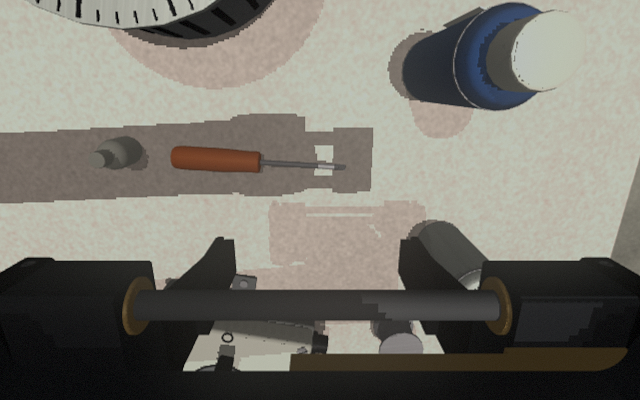

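```bash
cat > h.py <<'E'
import numpy as np,cv2
from bench import monitor,get_image
from scipy.spatial.transform import Rotation as Ro
def grab(n,name):
    d=get_image(n); cv2.imwrite(f"pics/{name}.png",d["img"][:,:,::-1]); np.savez(f"pics/{name}.npz",**d); return d
def load(name): return dict(np.load(f"pics/{name}.npz"))
def ray(d,u,v):
    V=d["view"];R=V[:3,:3];C=-R.T@V[:3,3]
    K=d["mtx"]; p=np.linalg.inv(K)@[u,v,1]; return C,R.T@np.array([p[0],-p[1],-p[2]])
def onz(d,u,v,z):
    C,r=ray(d,u,v); return C+r*(z-C[2])/r[2]
def proj(d,P):
    V=d["view"]; c=V[:3,:3]@np.asarray(P)+V[:3,3]; q=d["mtx"]@[c[0],-c[1],-c[2]]; return q[:2]/q[2]
def tri(obs):
    A=np.zeros((3,3));b=np.zeros(3)
    for d,u,v in obs:
        C,r=ray(d,u,v); r=r/np.linalg.norm(r);M=np.eye(3)-np.outer(r,r);A+=M;b+=M@C
    return np.linalg.solve(A,b)
def crop(name,x0,y0,x1,y1,k,out):
    i=cv2.imread(f"pics/{name}.png")[y0:y1,x0:x1]; cv2.imwrite(f"pics/{out}.png",cv2.resize(i,None,fx=k,fy=k,interpolation=cv2.INTER_CUBIC))
E
python3 - <<'E'
from h import *
grab("scene","sc1");grab("side","si1");grab("wrist","wr1")
crop("si1",250,110,360,215,7,"c1");crop("si1",280,265,395,370,6,"c2")
crop("sc1",250,240,350,330,7,"c3")
E
```

```text
(no output)
```

View pics/c1.png

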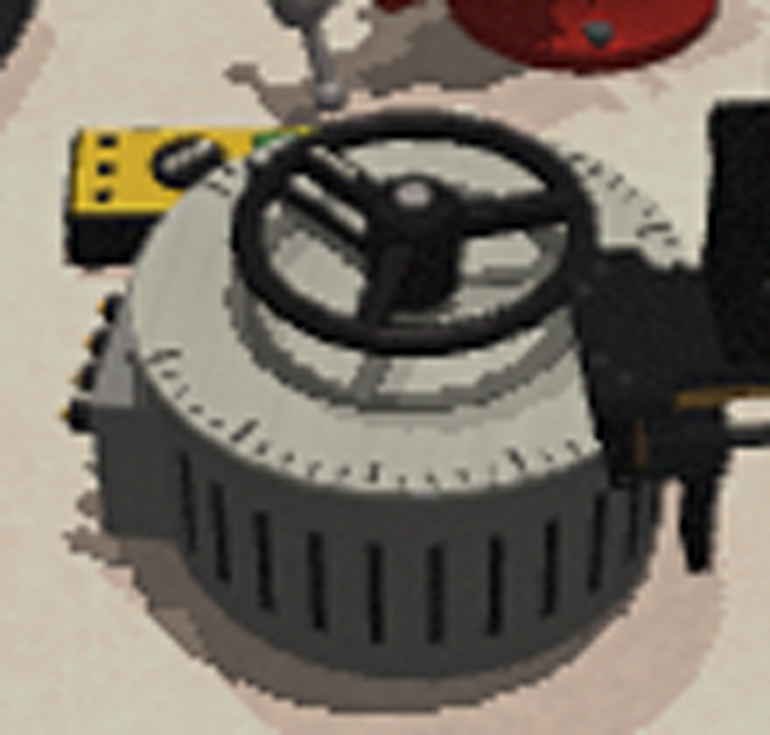

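View pics/c2.png

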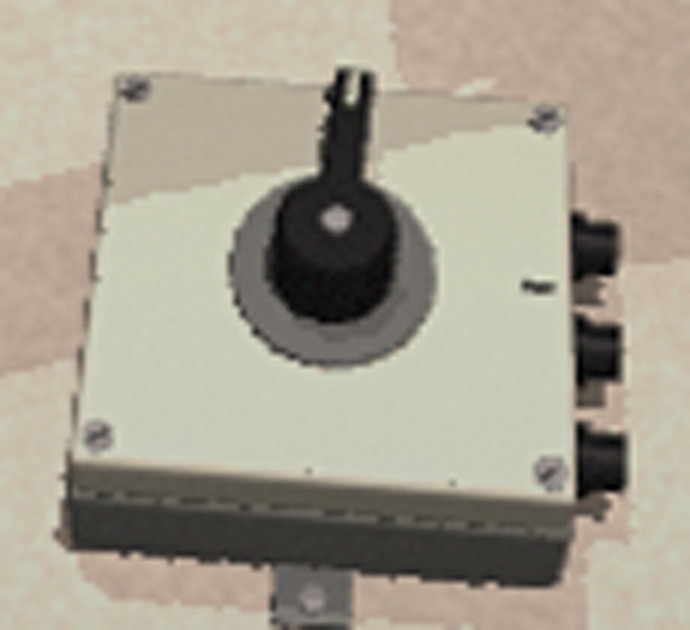

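View pics/c3.png

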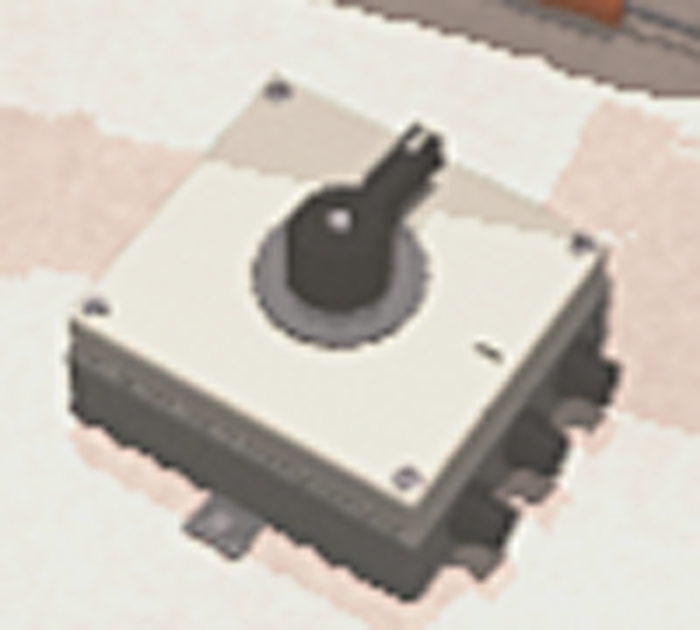

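```bash
python3 - <<'E'
from h import *
si=load("si1");sc=load("sc1");wr=load("wr1")
S=np.array([(136,88),(545,120),(551,472),(98,436)])/6+[280,265]
T=np.array([(278,90),(583,243),(406,480),(95,307)])/7+[250,240]
for a,b in zip(S,T): print(onz(si,*a,.08).round(4),onz(sc,*b,.08).round(4),tri([(si,*a),(sc,*b)]).round(4))
P=np.array([(onz(si,*a,.08)+onz(sc,*b,.08))/2 for a,b in zip(S,T)])
print("c",P.mean(0)); e=P[1]-P[0]+P[2]-P[3]; f=P[0]-P[3]+P[1]-P[2]
print("yaw",np.arctan2(e[1],e[0]),np.arctan2(-f[0],f[1]),np.linalg.norm(e)/2,np.linalg.norm(f)/2)
h1=np.array([338,218])/6+[280,265];h2=np.array([341,218])/7+[250,240]
print("hub",onz(si,*h1,.12),onz(sc,*h2,.12),tri([(si,*h1),(sc,*h2)]))
t1=np.array([354,76])/6+[280,265];t2=np.array([425,135])/7+[250,240]
print("tip",onz(si,*t1,.118),onz(sc,*t2,.118))
# bar mark
b1=np.array([538,287])/6+[280,265];b2=np.array([489,351])/7+[250,240]
print("bar",onz(si,*b1,.08),onz(sc,*b2,.08))
v=np.array([415,193])/7+[250,110]; print("variac",onz(si,*v,.191))
# bystander rough
for n,d,u,vv in [("tall top",wr,547,50)]: print(n,onz(d,u,vv,.19))
for n,u,vv,z in [("tallside",399,174,.19),("shorttop",431,233,.15),("reeltop",418,294,.048),("dropper",286,230,.06)]: print(n,onz(si,u,vv,z))
E
```

```text
[ 0.4701 -0.1598  0.08  ] [ 0.4688 -0.1603  0.08  ] [ 0.4698 -0.1619  0.0828]
[ 0.6338 -0.1916  0.08  ] [ 0.6335 -0.1906  0.08  ] [ 0.6337 -0.1918  0.0811]
[ 0.6068 -0.3348  0.08  ] [ 0.6063 -0.3364  0.08  ] [ 0.6065 -0.3355  0.0799]
[ 0.4436 -0.3043  0.08  ] [ 0.4437 -0.3047  0.08  ] [ 0.4435 -0.3042  0.0795]
c [ 0.53830851 -0.24781664  0.08      ]
yaw -0.18791277497658784 -0.18115469352731622 0.16648645822793448 0.14686536313134463
hub [ 0.53919026 -0.24730722  0.12      ] [ 0.53848221 -0.2463905   0.12      ] [ 0.53905232 -0.24806014  0.12196115]
tip [ 0.55443558 -0.18619875  0.118     ] [ 0.55479606 -0.18778835  0.118     ]
bar [ 0.61647595 -0.26300531  0.08      ] [ 0.61520393 -0.26148896  0.08      ]
variac [0.52687268 0.25007234 0.191     ]
tall top [0.77267637 0.10287259 0.19      ]
tallside [0.75308222 0.07231028 0.19      ]
shorttop [ 0.79646375 -0.10264921  0.15      ]
reeltop [ 0.75243717 -0.21039984  0.048     ]
dropper [0.43822895 0.01452441 0.06      ]
```

```bash
python3 -m creep '[[10,-25,37,0,0,0,0],[15,-25,37,0,0,0,0],[15,-25,37,0,0,0,0],[15,-25,37,0,0,0,0],[15,-25,37,0,0,0,0]]' 10; python3 -m creep '[[0,0,0,0,0,0,0]]'; python3 - <<'E'
from h import *
grab("side","si2");crop("si2",200,200,440,380,3,"c4");s=monitor.get_state();print(s["position"],s["tool_rot"],s["ft_force"],s["grip_width"])
grab("scene","sc2")
crop("sc2",300,110,420,220,6,"c5")
E
```

```text
time: 0.8
position: [0.5238, -0.1863, 0.3344]
tool_rot: [1.209, 1.209, -1.209]
ft_force: [0.6, -0.0, 0.1]
grip_width: 0.629
time: 0.9
position: [0.5203, -0.1918, 0.3326]
tool_rot: [1.213, 1.207, -1.223]
ft_force: [0.6, 0.1, -0.2]
grip_width: 0.537
[ 0.52265263 -0.18851891  0.3338049 ] [ 1.21280514  1.20729438 -1.21642723] [ 0.58461684 -0.04553837 -0.21716297] 0.49543914768546427
```

View pics/c4.png

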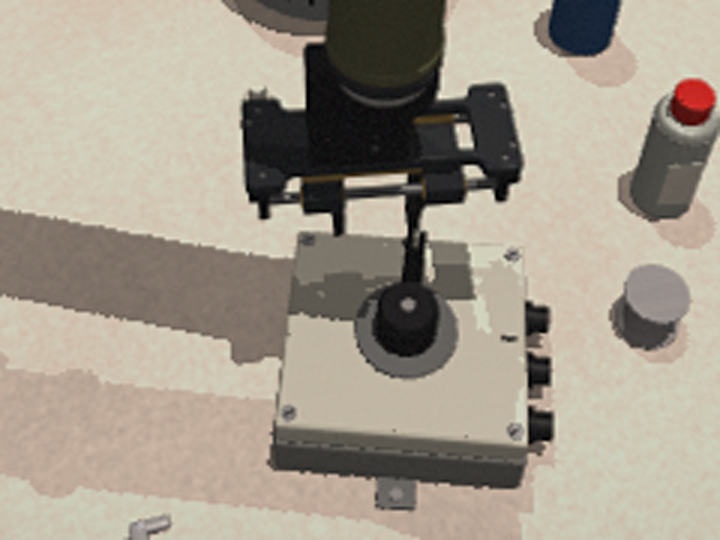

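View pics/c5.png

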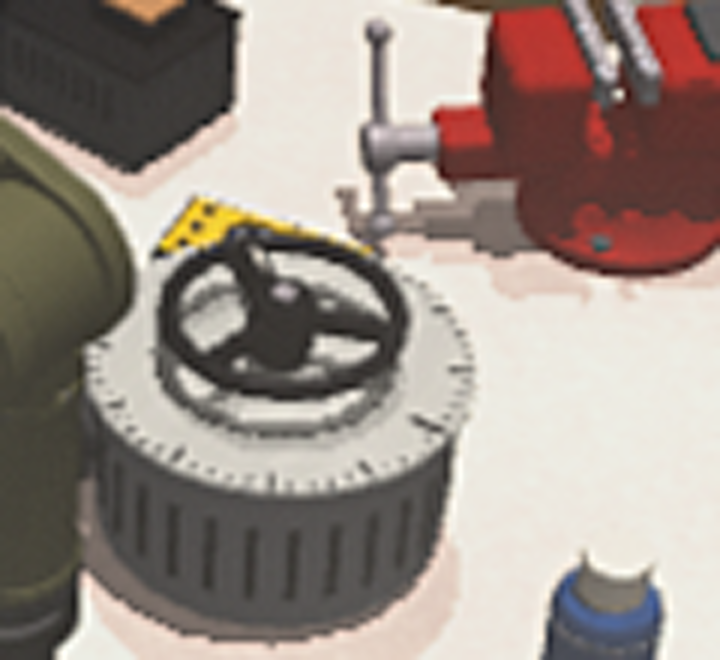

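```bash
python3 -m creep '[[5,0,0,0,0,0,0],[5,0,0,0,0,0,0],[5,0,0,0,0,0,0],[5,0,0,0,0,0,0],[0,0,0,0,0,0,0]]'; python3 -m creep '[[0,0,0,0,0,0,0]]'; python3 - <<'E'
from h import *
d=grab("side","si3");sc=load("sc2");crop("si3",280,230,400,350,6,"c6");crop("si3",250,100,370,220,6,"c7");s=monitor.get_state();print(s["position"],s["ft_force"],s["grip_width"])
p=np.array([430,422])/6+[300,110];h=onz(sc,*p,.14);c2=onz(sc,*(np.array([287,291])/6+[300,110]),.191)
print("half",h,"hub sc",c2, np.linalg.norm(h[:2]-c2[:2]),np.arctan2(*(h[:2]-c2[:2])[::-1]))
E
```

```text
time: 1.5
position: [0.5249, -0.1845, 0.3137]
tool_rot: [1.208, 1.211, -1.21]
ft_force: [-0.1, -0.5, 0.2]
grip_width: 0.031
time: 1.6
position: [0.5251, -0.1848, 0.3146]
tool_rot: [1.209, 1.21, -1.209]
ft_force: [-0.3, -0.6, 0.1]
grip_width: 0.012
[ 0.52513242 -0.18495861  0.31480398] [0.19007065 0.32148065 1.03541852] 0.007431815367537421
half [0.63065871 0.22221844 0.14      ] hub sc [0.52597878 0.24842346 0.191     ] 0.10791010008685382 -0.2452936962890263
```

View pics/c6.png

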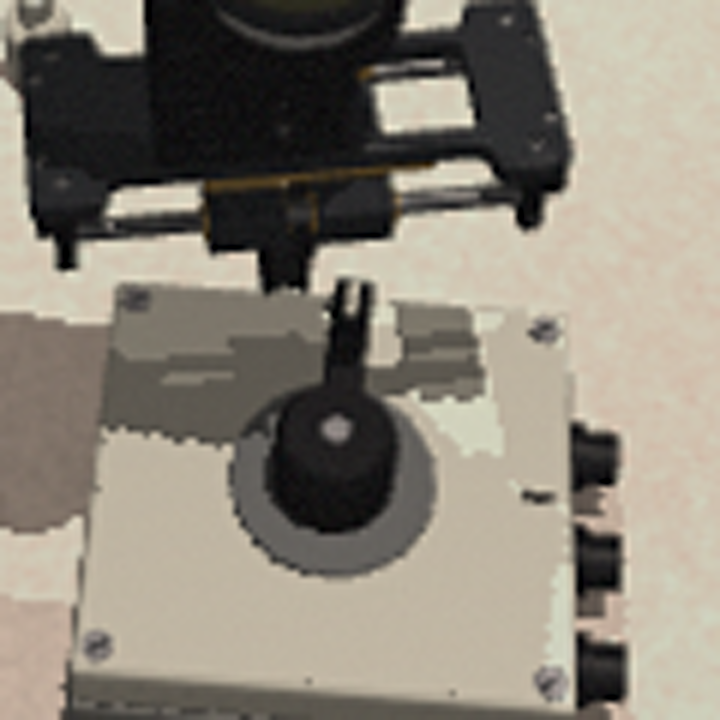

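View pics/c7.png

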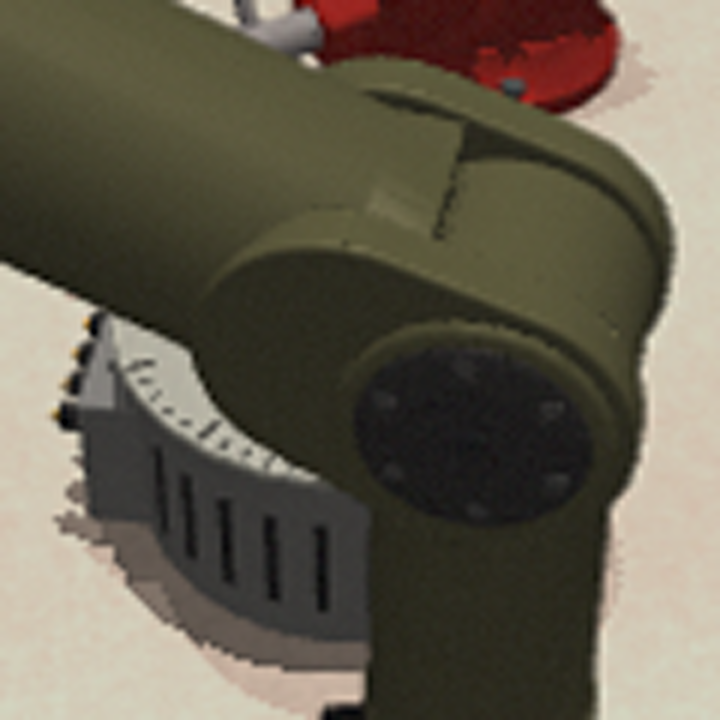

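```bash
python3 -m creep '[[12,-3,0,0,0,0,0],[12,0,2,0,0,0,0],[11,0,4,0,0,0,0],[0,0,0,0,0,0,0]]'; python3 - <<'E'
import numpy as np
A=np.array([0.5387,-0.247])
for ph in [75,65,55,45,35,25,15,5,0,-5,-10.6]:
    r=np.radians(ph);u=np.array([np.cos(r),np.sin(r)]);n=np.array([-u[1],u[0]])
    print(ph,(A+.052*u+.020*n).round(4))
E
```

```text
time: 2.05
position: [0.5209, -0.1916, 0.2772]
tool_rot: [1.209, 1.212, -1.213]
ft_force: [-0.5, 0.9, 0.9]
grip_width: 0.003
75 [ 0.5328 -0.1916]
65 [ 0.5425 -0.1914]
55 [ 0.5521 -0.1929]
45 [ 0.5613 -0.1961]
35 [ 0.5698 -0.2008]
25 [ 0.5774 -0.2069]
15 [ 0.5838 -0.2142]
5 [ 0.5888 -0.2225]
0 [ 0.5907 -0.227 ]
-5 [ 0.5922 -0.2316]
-10.6 [ 0.5935 -0.2369]
```

```bash
python3 -m creep '[[-1,6,0,0,0,0,0],[0,6,0,0,0,0,0],[0,9,0,0,0,0,0],[0,10,1,0,0,0,0],[0,9,3,0,0,0,0]]';python3 -m creep '[[0,9,4,0,0,0,0],[0,8,6,0,0,0,0],[0,6,7,0,0,0,0]]'
```

```text
time: 2.55
position: [0.5616, -0.1948, 0.2803]
tool_rot: [1.208, 1.213, -1.212]
ft_force: [-5.2, 0.5, -0.0]
grip_width: 0.006
time: 2.85
position: [0.5855, -0.2113, 0.2804]
tool_rot: [1.209, 1.212, -1.209]
ft_force: [-3.8, 2.7, 0.5]
grip_width: 0.004
```

Contact with about 4–5 N, as expected; continuing round.

```bash
python3 -m creep '[[0,4,7,0,0,0,0],[0,2,7,0,0,0,0],[0,1,5,0,0,0,0],[0,1,4,0,0,0,0]]';python3 -c "
from h import *
grab('side','si4');crop('si4',280,230,400,350,6,'c8')"
```

```text
time: 3.25
position: [0.5931, -0.2349, 0.2806]
tool_rot: [1.21, 1.21, -1.209]
ft_force: [-2.6, 5.3, 0.3]
grip_width: 0.005
```

View pics/c8.png

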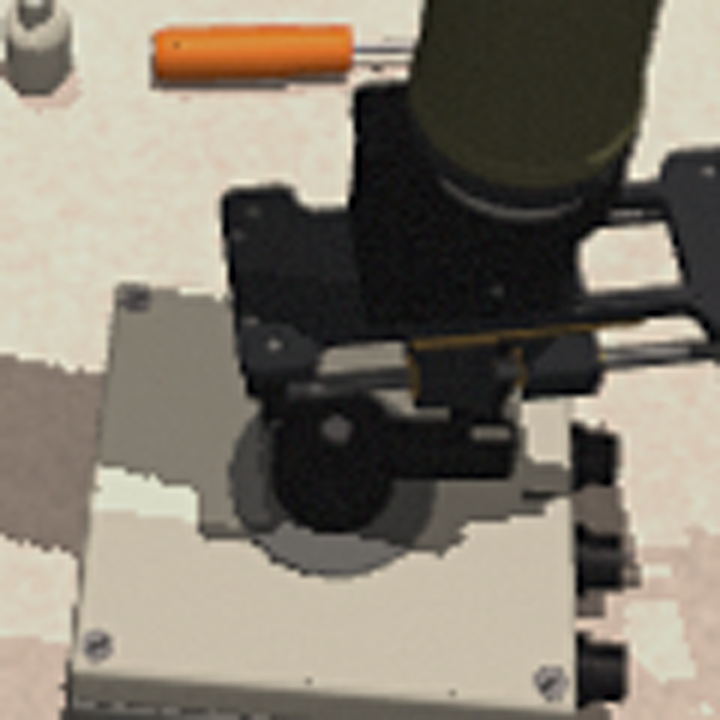

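```bash
python3 -m creep '[[0,0,3,0,0,0,0],[0,0,2,0,0,0,0]]';python3 -m creep '[[0,0,2,0,0,0,0],[0,0,0,0,0,0,0]]'
```

```text
time: 3.5
position: [0.5932, -0.2388, 0.2807]
tool_rot: [1.211, 1.211, -1.208]
ft_force: [-2.4, 7.5, -0.8]
grip_width: 0.001
time: 3.7
position: [0.5933, -0.2392, 0.2807]
tool_rot: [1.211, 1.214, -1.206]
ft_force: [-2.8, 9.5, -0.1]
grip_width: 0.002
```

```bash
python3 -m creep '[[0,0,2,0,0,0,0],[0,0,2,0,0,0,0],[0,0,0,0,0,0,0]]';python3 -c "
from h import *
grab('side','si5');crop('si5',280,230,400,350,6,'c9')"
```

```text
time: 4.0
position: [0.5936, -0.2403, 0.2807]
tool_rot: [1.213, 1.22, -1.203]
ft_force: [-3.5, 14.3, 2.6]
grip_width: 0.007
```

View pics/c9.png

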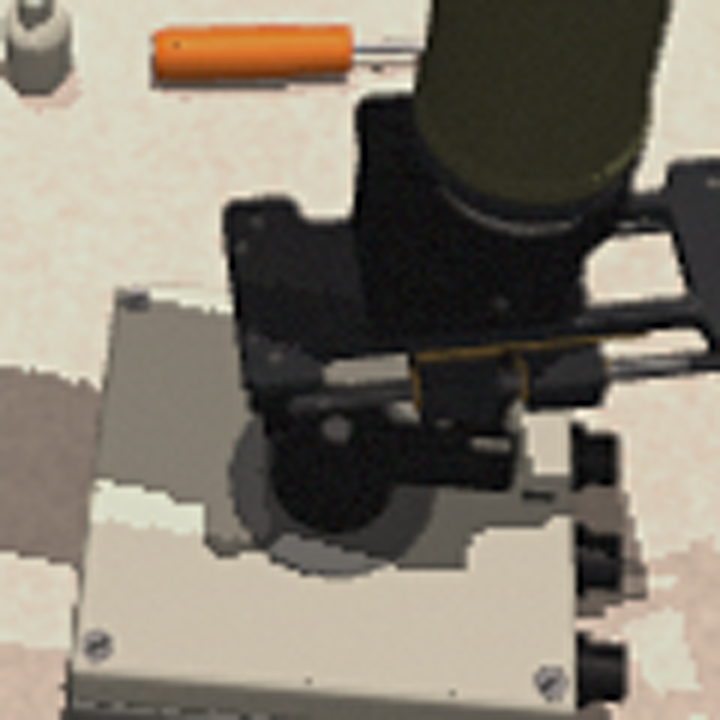

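```bash
python3 -m creep '[[0,0,-10,0,0,0,0],[0,0,-20,0,0,0,0],[-40,0,-10,0,0,0,0],[-40,0,-25,0,0,0,0],[-10,-20,-40,0,0,0,0]]';python3 -m creep '[[0,0,0,0,0,0,0]]'; python3 - <<'E'
from h import *
si=grab('side','si6');sc=grab('scene','sc6');crop('si6',280,250,400,370,6,'d1');crop('sc6',240,100,420,280,4,'d2')
E
```

```text
time: 4.55
position: [0.5755, -0.1441, 0.3771]
tool_rot: [1.215, 1.192, -1.205]
ft_force: [0.3, 1.2, 0.5]
grip_width: 0.009
time: 4.65
position: [0.5736, -0.1363, 0.3752]
tool_rot: [1.209, 1.206, -1.198]
ft_force: [-0.6, 0.3, -0.5]
grip_width: 0.009
```

View pics/d1.png

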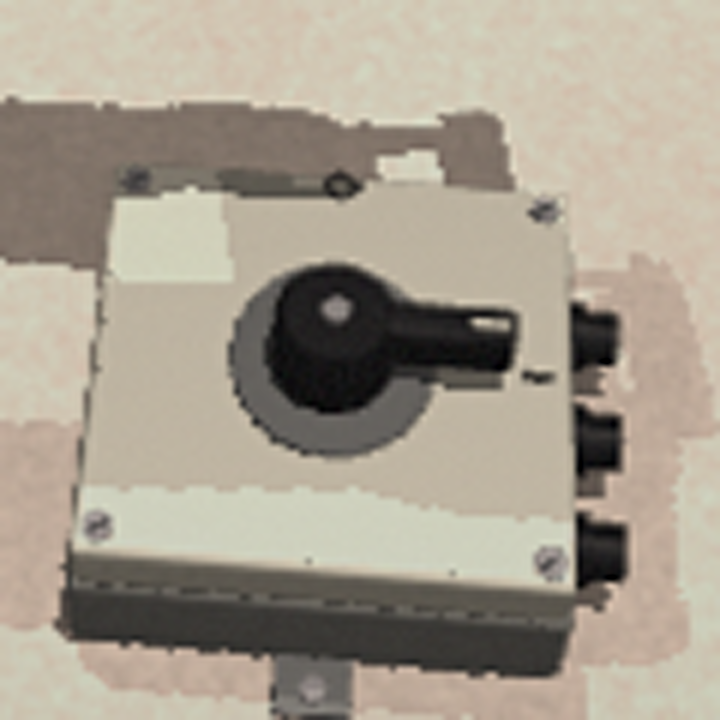

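View pics/d2.png

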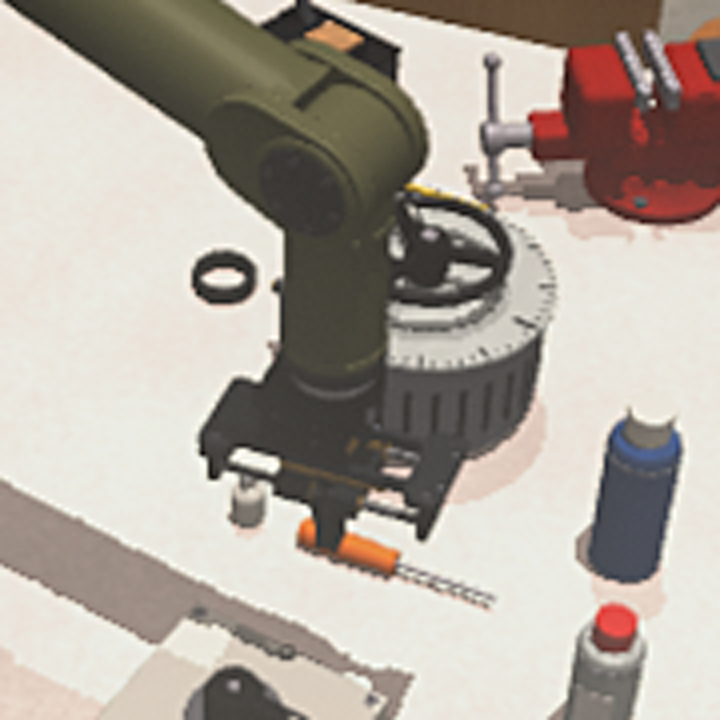

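```bash
python3 - <<'E'
from h import *
si=load('si6');h=onz(si,*(np.array([338,308])/6+[280,250]),.12);t=onz(si,*(np.array([516,325])/6+[280,250]),.118)
v=t-h;print("lever",np.linalg.norm(v[:2]),np.pi/2-(np.arctan2(v[1],v[0])+.185))
C=np.array([.5265,.2493])
def f(d,p,k,o,z=.182):
    q=onz(d,*(np.array(p)/k+o),z)[:2]-C; return np.hypot(*q).round(4),np.degrees(np.arctan2(q[1],q[0])).round(1)
s2=load('sc2');s1=load('si1')
for p in [(243,243),(385,330),(205,360)]: print("sc",f(s2,p,6,[300,110]))
for p in [(545,208),(375,310),(290,155),(310,150)]: print("si",f(s1,p,7,[250,110]))
for a in (-11,109,-131,20,140,-100): print(a,proj(s1,[*(C+.06*np.array([np.cos(np.radians(a)),np.sin(np.radians(a))])),.182])*7-np.array([250,110])*7)
# half mark
h=onz(s2,*(np.array([430,422])/6+[300,110]),.14)[:2]-C;print(np.hypot(*h),np.degrees(np.arctan2(h[1],h[0])))
E
```

```text
lever 0.0667034568851126 1.5776997449106334
sc (np.float64(0.0633), np.float64(135.2))
sc (np.float64(0.0642), np.float64(-2.7))
sc (np.float64(0.0768), np.float64(-111.6))
si (np.float64(0.0556), np.float64(-3.8))
si (np.float64(0.0656), np.float64(-109.8))
si (np.float64(0.0661), np.float64(139.1))
si (np.float64(0.0616), np.float64(131.9))
-11 [555.44872974 219.14896449]
109 [357.44475273 131.55488789]
-131 [330.09675358 286.54601154]
20 [539.9577306  172.34911686]
140 [300.05452347 161.13765164]
-100 [403.07295053 303.86094998]
0.10762177693929588 -14.57437004601783
```

```bash
python3 -m creep '[[-15,-3,-42,0,0,0,0],[-10,-3,-42,0,0,0,0],[-5,-3,-42,0,0,0,0],[0,-3,-42,0,0,0,0],[0,-3,-42,0,0,0,0]]';python3 -m creep '[[0,-3,-42,0,0,0,0],[0,-3,-42,0,0,0,0],[0,-3,-42,0,0,0,0],[0,-3,-42,0,0,0,0],[0,-3,-42,0,0,0,0]]';python3 -m creep '[[0,0,0,0,0,0,0]]'; python3 - <<'E'
from h import *
grab('wrist','wr7');grab('side','si7');crop('si7',220,60,400,220,4,'d4')
E
```

```text
time: 5.25
position: [0.5588, 0.0683, 0.4009]
tool_rot: [1.212, 1.205, -1.21]
ft_force: [1.1, -0.7, -0.8]
grip_width: 0.008
time: 5.75
position: [0.5446, 0.2787, 0.4004]
tool_rot: [1.212, 1.205, -1.21]
ft_force: [0.5, -0.1, 1.2]
grip_width: 0.003
time: 5.85
position: [0.5421, 0.2847, 0.4001]
tool_rot: [1.207, 1.216, -1.202]
ft_force: [-0.3, -0.4, 0.9]
grip_width: 0.008
```

View pics/wr7.png

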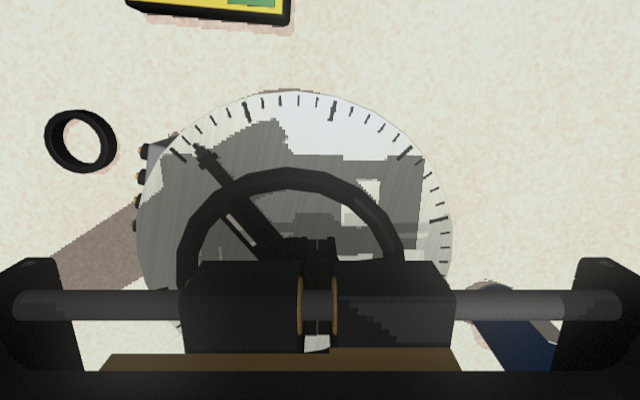

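View pics/d4.png

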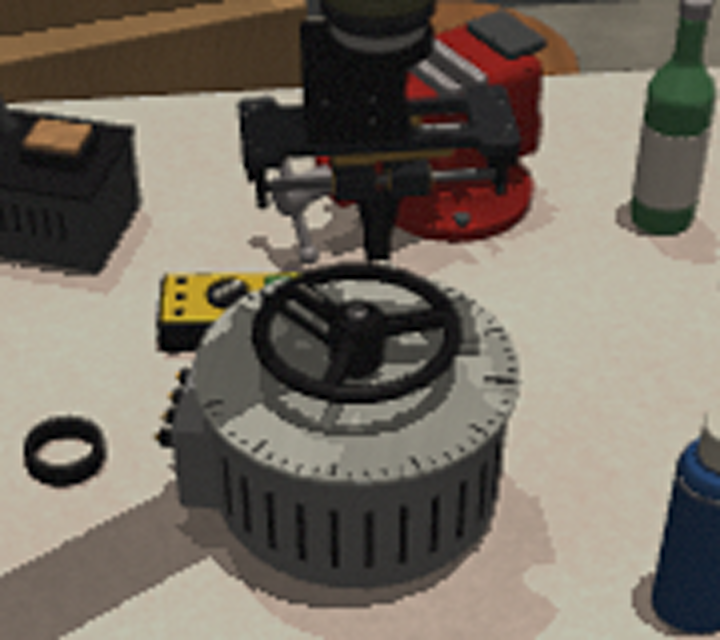

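```bash
python3 - <<'E'
from h import *
w=load('wr7');s=load('si7')
C=np.array([.5265,.2493])
def f(q): q=q[:2]-C; return np.hypot(*q).round(4),np.degrees(np.arctan2(q[1],q[0])).round(1)
# circle fit of dial from main tick middles in wrist
for n,p in [("ticks",(178,155)),("",(247,113)),("",(332,110)),("",(405,152))]: q=onz(w,*p,.14);print(q.round(4),f(q))
q=onz(w,200,146,.147);print("ptr",q,f(q))
h=onz(s,*(np.array([361,312])/4+[220,60]),.191);print("hub",h)
# fit rim outer ellipse top from side? dial edge circle from wrist
m=[(137,238),(160,165),(205,118),(250,96),(285,90),(340,98),(400,130),(440,190),(452,235)]
P=np.array([onz(w,*p,.14)[:2] for p in m]);A=np.c_[2*P,np.ones(len(P))];c=np.linalg.lstsq(A,(P**2).sum(1),rcond=None)[0]
print("dial centre",c[:2],np.sqrt(c[2]+c[0]**2+c[1]**2))
E
```

```text
[0.4438 0.3235 0.14  ] (np.float64(0.1111), np.float64(138.1))
[0.4948 0.3531 0.14  ] (np.float64(0.1085), np.float64(107.0))
[0.5534 0.3554 0.14  ] (np.float64(0.1095), np.float64(75.8))
[0.606  0.3267 0.14  ] (np.float64(0.111), np.float64(44.2))
ptr [0.46259046 0.33118594 0.147     ] (np.float64(0.1039), np.float64(128.0))
hub [0.52951321 0.24779657 0.191     ]
dial centre [0.52666643 0.245762  ] 0.12149496096461412
```

```bash
python3 -m creep '[[20,0,0,0,0,0,0],[20,0,0,0,0,0,0],[15,0,0,0,0,0,0],[7,0,0,0,0,0,0],[0,0,0,0,0,0,0]]'; python3 - <<'E'
import numpy as np
A=np.array([0.527,0.248])
for ph in [8,-5,-20,-35,-50,-65,-80,-95,-110,-120,-125,-130,-133.5]:
    r=np.radians(ph);u=np.array([np.cos(r),np.sin(r)]);n=np.array([-u[1],u[0]])
    print(ph,*[(A+.038*u+d*n).round(4) for d in (.016,.018,.020)])
E
```

```text
time: 6.45
position: [0.5434, 0.2777, 0.3376]
tool_rot: [1.209, 1.208, -1.212]
ft_force: [-1.1, -0.3, 0.2]
grip_width: 0.006
8 [0.5624 0.2691] [0.5621 0.2711] [0.5618 0.2731]
-5 [0.5662 0.2606] [0.5664 0.2626] [0.5666 0.2646]
-20 [0.5682 0.25  ] [0.5689 0.2519] [0.5695 0.2538]
-35 [0.5673 0.2393] [0.5685 0.2409] [0.5696 0.2426]
-50 [0.5637 0.2292] [0.5652 0.2305] [0.5667 0.2317]
-65 [0.5576 0.2203] [0.5594 0.2212] [0.5612 0.222 ]
-80 [0.5494 0.2134] [0.5513 0.2137] [0.5533 0.2141]
-95 [0.5396 0.2088] [0.5416 0.2086] [0.5436 0.2084]
-110 [0.529  0.2068] [0.5309 0.2061] [0.5328 0.2055]
-120 [0.5219 0.2071] [0.5236 0.2061] [0.5253 0.2051]
-125 [0.5183 0.2077] [0.5199 0.2065] [0.5216 0.2054]
-130 [0.5148 0.2086] [0.5164 0.2073] [0.5179 0.206 ]
-133.5 [0.5124 0.2094] [0.5139 0.208 ] [0.5154 0.2067]
```

```bash
python3 -m creep '[[0,6,-5,0,0,0,0],[0,6,-1,0,0,0,0],[0,6,2,0,0,0,0]]'; python3 -m creep '[[0,2,4,0,0,0,0],[0,1,4,0,0,0,0],[0,1,4,0,0,0,0]]'
```

```text
time: 6.75
position: [0.5605, 0.2834, 0.3394]
tool_rot: [1.206, 1.211, -1.211]
ft_force: [-8.1, -5.1, 4.6]
grip_width: 0.011
time: 7.05
position: [0.5657, 0.2707, 0.3392]
tool_rot: [1.211, 1.208, -1.208]
ft_force: [0.0, -0.5, -0.3]
grip_width: 0.004
```

```bash
python3 -m creep '[[0,0,5,0,0,0,0],[0,0,5,0,0,0,0],[0,0,5,0,0,0,0],[0,1,5,0,0,0,0]]'; python3 -m creep '[[0,0,5,0,0,0,0],[0,-1,5,0,0,0,0],[0,-1,5,0,0,0,0]]'
```

```text
time: 7.45
position: [0.5658, 0.2527, 0.3391]
tool_rot: [1.212, 1.212, -1.205]
ft_force: [-0.7, 5.7, -1.1]
grip_width: 0.01
time: 7.75
position: [0.5634, 0.2382, 0.3393]
tool_rot: [1.211, 1.213, -1.205]
ft_force: [0.9, 5.2, -0.2]
grip_width: 0.007
```

```bash
python3 -m creep '[[0,0,5,0,0,0,0],[0,-1,5,0,0,0,0],[0,-3,5,0,0,0,0],[0,-4,4,0,0,0,0]]'; python3 -m creep '[[0,-5,4,0,0,0,0],[0,-5,2,0,0,0,0],[0,-5,2,0,0,0,0]]';python3 - <<'E'
from h import *
grab('side','si8');crop('si8',220,60,400,220,4,'e1')
E
```

```text
time: 8.15
position: [0.5562, 0.2172, 0.3395]
tool_rot: [1.211, 1.209, -1.206]
ft_force: [2.5, 3.6, 0.2]
grip_width: 0.004
time: 8.45
position: [0.5409, 0.2085, 0.3391]
tool_rot: [1.21, 1.208, -1.209]
ft_force: [4.9, 2.8, 0.8]
grip_width: 0.009
```

View pics/e1.png

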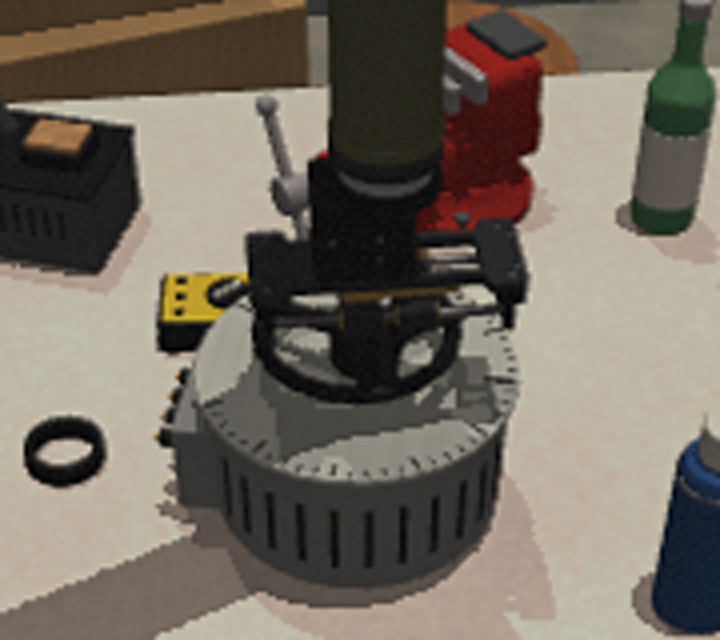

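```bash
python3 - <<'E'
from h import *
grab('wrist','wr8');grab('scene','sc8');crop('sc8',300,110,420,220,6,'e2')
E
```

```text
(no output)
```

View pics/wr8.png

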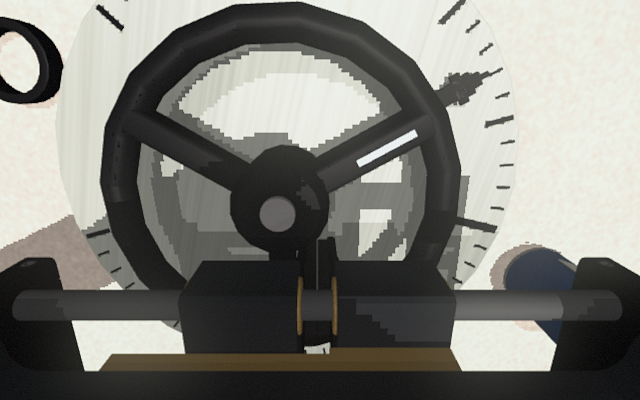

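View pics/e2.png

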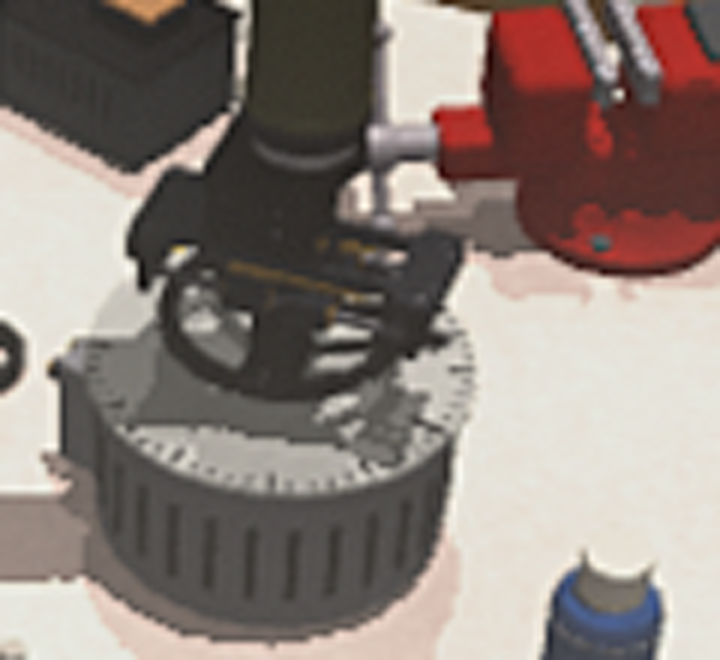

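```bash
python3 - <<'E'
from h import *
w=load('wr8')
c=onz(w,277,214,.191)[:2];print("c",c)
a=lambda q:(np.hypot(*(q[:2]-c)).round(4),np.degrees(np.arctan2(*(q[:2]-c)[::-1])).round(1))
i=onz(w,457,217,.14);o=onz(w,497,230,.14);print("half",a((i+o)/2),a(i),a(o))
print("ptr",a(onz(w,503,69,.147)))
print("main tick next",a(onz(w,500,122,.14)),"main",a(onz(w,452,12,.14)),"left",a(onz(w,97,234,.14)),a(onz(w,110,18,.14)))
print("spokewhite",a(onz(w,387,148,.182)))
E
```

```text
c [0.52570618 0.24381141]
half (np.float64(0.11), np.float64(-13.3)) (np.float64(0.0975), np.float64(-12.6)) (np.float64(0.1226), np.float64(-13.8))
ptr (np.float64(0.1189), np.float64(28.5))
main tick next (np.float64(0.1152), np.float64(15.8)) main (np.float64(0.1147), np.float64(45.8)) left (np.float64(0.1148), np.float64(-164.1)) (np.float64(0.1145), np.float64(135.6))
spokewhite (np.float64(0.0511), np.float64(29.4))
```

```bash
python3 -m creep '[[0,-5,1,0,0,0,0],[0,-5,0,0,0,0,0],[0,-5,0,0,0,0,0],[0,0,0,0,0,0,0]]';  python3 - <<'E'
from h import *
grab('wrist','wr9')
E
```

```text
time: 9.0
position: [0.5263, 0.2073, 0.3388]
tool_rot: [1.21, 1.207, -1.209]
ft_force: [4.2, 0.6, 1.2]
grip_width: 0.007
```

View pics/wr9.png

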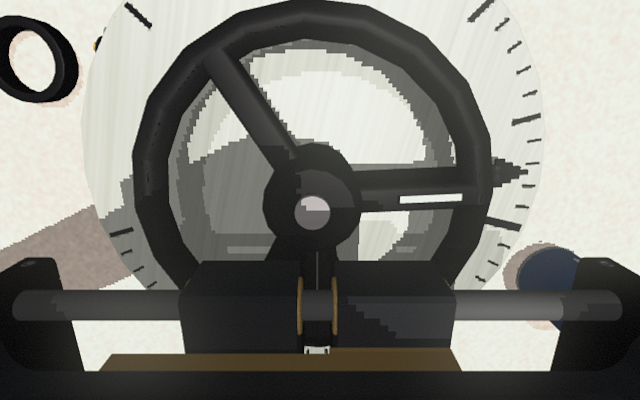

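```bash
python3 - <<'E'
from h import *
w=load('wr9')
c=onz(w,312,213,.191)[:2];print("c",c)
a=lambda q:(np.hypot(*(q[:2]-c)).round(4),np.degrees(np.arctan2(*(q[:2]-c)[::-1])).round(1))
print("half",a(onz(w,505,224,.14)),"ptr",a(onz(w,527,172,.147)),"next",a(onz(w,527,120,.14)))
E
```

```text
c [0.52607101 0.24337998]
half (np.float64(0.112), np.float64(-13.4)) ptr (np.float64(0.1114), np.float64(3.1)) next (np.float64(0.115), np.float64(16.1))
```

```bash
python3 -m creep '[[0,-3,0,0,0,0,0],[0,-3,-1,0,0,0,0],[0,-1,0,0,0,0,0],[0,0,0,0,0,0,0]]';  python3 - <<'E'
from h import *
grab('wrist','wr10')
crop('wr10',440,120,600,280,4,'f1')
crop('wr10',240,120,400,280,4,'f2')
E
```

```text
time: 9.45
position: [0.5196, 0.2082, 0.3388]
tool_rot: [1.21, 1.207, -1.209]
ft_force: [5.0, -0.3, 1.6]
grip_width: 0.007
```

View pics/f1.png

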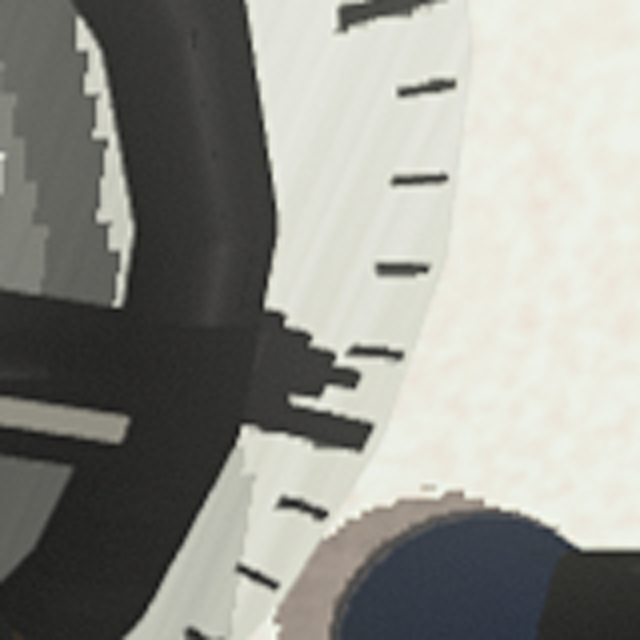

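View pics/f2.png

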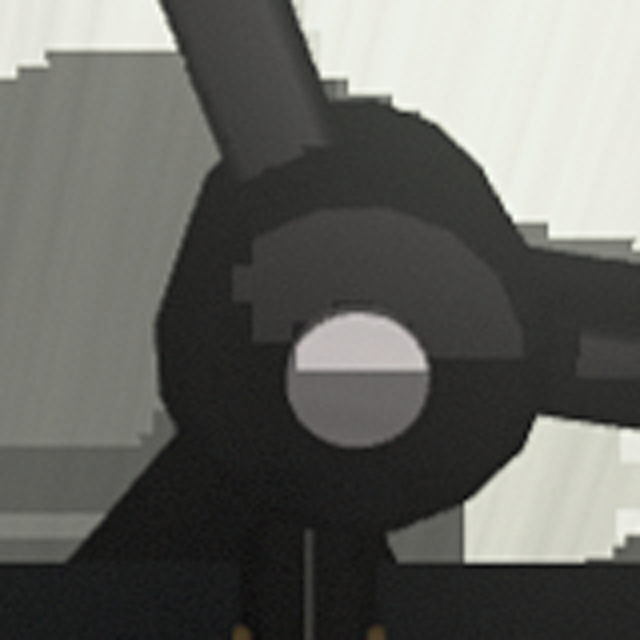

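```bash
python3 - <<'E'
from h import *
w=load('wr10')
g=lambda p,o:np.array(p)/4+o
c=onz(w,*g((358,380),[240,120]),.191)[:2];print("c",c)
a=lambda q:(np.hypot(*(q[:2]-c)).round(4),np.degrees(np.arctan2(*(q[:2]-c)[::-1])).round(1))
o=[440,120]
print("half",a(onz(w,*g((330,430),o),.14)),"ptr",a(onz(w,*g((358,378),o),.147)),"fine",a(onz(w,*g((376,351),o),.14)),"main",a(onz(w,*g((390,12),o),.14)))
print("white",a(onz(w,*g((20,420),o),.182)))
E
```

```text
c [0.52642201 0.24333319]
half (np.float64(0.1155), np.float64(-13.7)) ptr (np.float64(0.1113), np.float64(-8.7)) fine (np.float64(0.1174), np.float64(-7.5)) main (np.float64(0.1136), np.float64(15.9))
white (np.float64(0.0514), np.float64(-9.2))
```

```bash
python3 -m creep '[[0,-1.5,0,0,0,0,0],[0,-1,-0.5,0,0,0,0],[0,0,0,0,0,0,0]]';  python3 - <<'E'
from h import *
grab('wrist','wr11')
crop('wr11',440,120,600,280,4,'f3')
E
```

```text
time: 9.8
position: [0.517, 0.2087, 0.3388]
tool_rot: [1.21, 1.207, -1.21]
ft_force: [5.7, -0.6, 1.6]
grip_width: 0.007
```

View pics/f3.png

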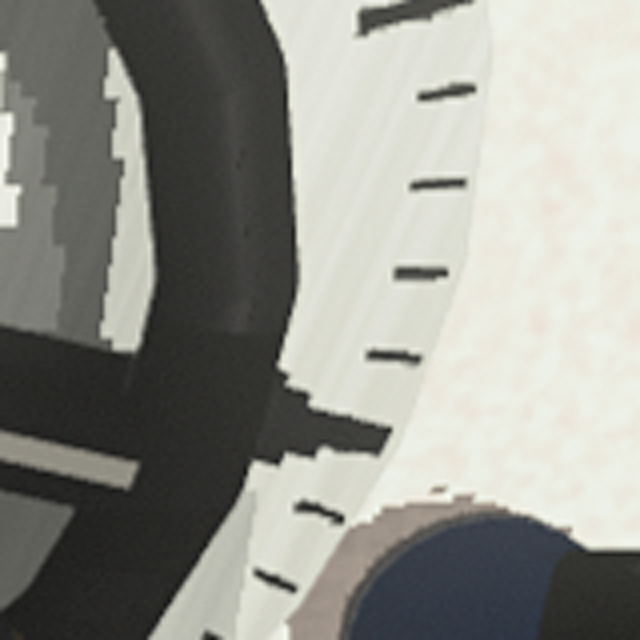

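```bash
python3 -m creep '[[0,4,0,0,0,0,0],[0,6,1,0,0,0,0],[0,5,1,0,0,0,0],[0,0,0,0,0,0,0]]'; python3 -m creep '[[-8,0,0,0,0,0,0],[-10,0,0,0,0,0,0],[-10,0,0,0,0,0,0],[-10,0,0,0,0,0,0],[-10,0,0,0,0,0,0]]'
```

```text
time: 10.25
position: [0.5319, 0.2072, 0.3382]
tool_rot: [1.209, 1.21, -1.211]
ft_force: [-0.8, 0.3, 0.9]
grip_width: 0.004
time: 10.75
position: [0.5315, 0.2076, 0.3882]
tool_rot: [1.21, 1.209, -1.208]
ft_force: [0.4, 0.3, -0.7]
grip_width: 0.007
```

Clear, no force. Rise further and check all views.

```bash
python3 -m creep '[[-25,0,0,0,0,0,0],[-30,0,0,0,0,0,0],[-20,0,0,0,0,0,0],[0,0,0,0,0,0,0],[0,0,0,0,0,0,0]]';  python3 - <<'E'
from h import *
grab('wrist','wr12');grab('side','si12')
crop('wr12',300,100,540,300,3,'g1');print(monitor.get_state()["ft_force"],monitor.get_state()["position"])
E
```

```text
time: 11.25
position: [0.5314, 0.2075, 0.4621]
tool_rot: [1.21, 1.209, -1.209]
ft_force: [-0.2, 0.3, -0.5]
grip_width: 0.002
[-0.21347157  0.50537121  0.48878458] [0.53123788 0.20730159 0.4604892 ]
```

View pics/wr12.png

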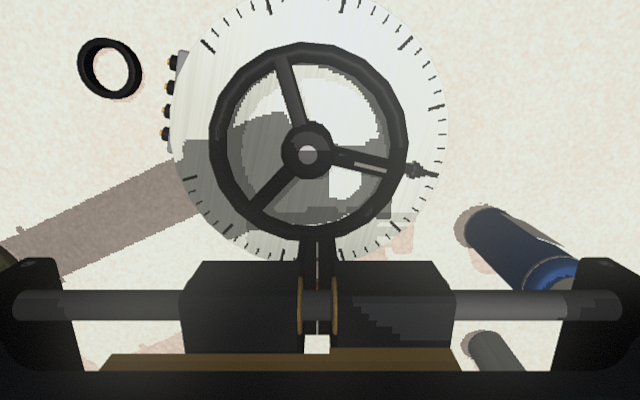

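View pics/si12.png

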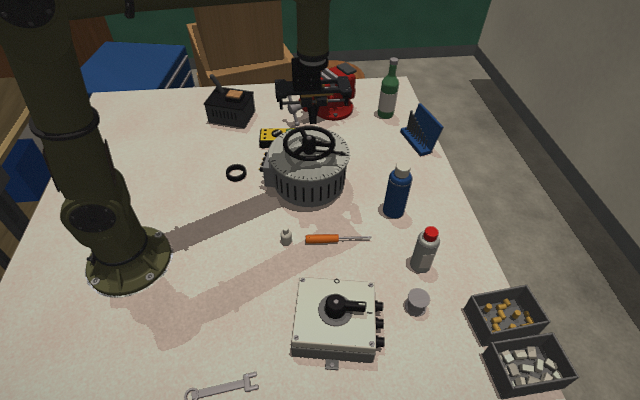

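```bash
python3 - <<'E'
from h import *
w=load('wr12');c=onz(w,308,155,.191)[:2];print(c)
a=lambda q:(np.hypot(*(q[:2]-c)).round(4),np.degrees(np.arctan2(*(q[:2]-c)[::-1])).round(1))
print("ptr",a(onz(w,438,175,.147)),"white",a(onz(w,370,167,.182)),"mains",a(onz(w,437,107,.14)),a(onz(w,406,44,.14)),a(onz(w,189,179,.14)))
E
```

```text
[0.52636349 0.24382395]
ptr (np.float64(0.118), np.float64(-13.0)) white (np.float64(0.0495), np.float64(-13.2)) mains (np.float64(0.1147), np.float64(16.2)) (np.float64(0.1141), np.float64(45.8)) (np.float64(0.1154), np.float64(-164.0))
```

View pics/g1.png

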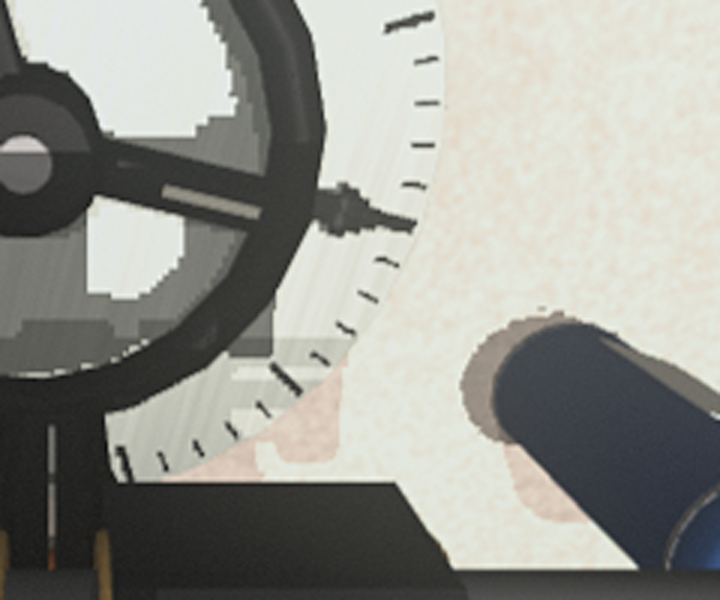

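The pointer lies on the half mark within about 1°, the lever is at the bar, and every bystander looks to be where it started. Handing the job in.

```bash
python3 -c "
from bench import ctrl,monitor
print(abs(monitor.get_state()['qd']).max()); print(ctrl.close_job())"
```

```text
0.006836821405353876
the job is handed in; nothing more can be done
None
```

I turned the isolator on first, then brought the variable transformer to half scale, and handed the job in at about 11.3 s of the 51 s allowed. `close_job` gave no verdict, so the results below are my own measurements.

- **Isolator:** with the closed fingers I pushed the lever clockwise to its stop. It moved at about 4–6 N, and I pressed to about 14 N at the stop. After I backed off, it measured about 1.57 rad in the side camera and pointed at the bar.
- **Transformer:** I pushed a spoke clockwise at about 5 N, checking with the wrist camera and taking shorter steps near the mark. In the last picture the pointer reads −13.0° and the half-scale mark about −13.8°. It is therefore within about 1° (0.02 rad) of the mark, and I saw no overrun.
- **Surroundings:** the arm is clear above the wheel with no contact force. By eye, in the last side picture, the transformer and bystanders look where they were at the start; I did not measure their positions.

Two things were not clean:
- **Rim contact:** on the way in, a finger briefly touched the inside of the wheel's rim at about 10 N, under the 40 N limit. The pointer gave no sign of a problem afterwards.
- **Wheel centre:** estimates from the different cameras disagreed by about 4–5 mm. I therefore set the final position from the wrist camera's pointer and tick marks alone.

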